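Post a spent battery through the sprung flap

TASK

Put the spent battery into the collection box without picking it up: push the box's self-closing flap open with one finger, and while that finger keeps it open, push the battery along the landing and over the edge into the box with the other finger. Then draw back so that the flap shuts over it, and leave the tin, the mug and the spice jar where they stand.

Things in the scene. Friction and masses are not known exactly. Their poses are not given: they have to be found in the camera images.
- battery_box: Fixed white plastic battery collection box, 250 x 150 mm (x, y). x points from its landing to its flap, roughly away from the robot; z up. Origin on the worktop (z 0) under the lip. Highest part: the roof behind the flap, x 70 to 100, top at z 147 mm. Hollow inside, also under the landing, floor at z 6 mm.
- lip (a point): Middle of the landing's far edge, at box x 0, y 0, z 100 mm; axes as the box. The landing is a level deck, top z 100, box x -150 to 0 mm, open above and in front. Two guide rails, 4 mm high, 4 wide, 18 apart inside, flank y 0 along it. A battery whose middle passes the lip tips and drops into the box if the flap is held open.
- flap_hinge (a point): Middle of the flap's hinge line, at box x 70, y 0, z 142 mm, along y. The opening is box x 0 to 70, y -71 to +71 mm; the shut flap slopes up over it from the lip to this hinge, and the side cheeks follow the slope. Nothing stands over it, so fingers pointing down can push the flap ahead of them to about x 62 mm.
- battery: Spent battery, red and white, 50 mm long, 17 mm thick, about 25 g, lying on the landing between the guide rails. Its own y axis is its length and lies along the box's x (either way round). Origin at mid-length, at its underside as it lies (box z 100 mm); its top is 16 mm above the landing.
- flap (a joint): Opening angle of the grey flap, rad: 0 shut, up to 1.1 as its lower edge is pushed inwards and down, away from the landing. Hinged at its upper edge; a spring shuts it when nothing holds it (about 0.5 N at the lower edge to start, 2 N fully open). 138 mm wide, 84 mm from hinge to lower edge, 3 mm thick.
- tin_2: Bystander: short food tin, 76 mm in diameter, 58 mm high, standing to the left of the box. Origin at the middle of its underside.
- mug_b: Bystander: spotted mug, 92 mm in diameter, 127 mm over the handle, 93 mm high, standing to the left of the landing. Origin at the middle of its underside.
- spice_jar_1: Bystander: small spice jar with a red lid, 45 mm in diameter, 106 mm high, standing to the right of the box. Origin at the middle of its underside.

How it is judged (in metres and radians):
On the way, in this order (a step that is already met when the one before it is completed fails the run):
1. a finger has pushed the flap open while the battery still lies on the landing (value of joint flap above 0.06 rad and contact force between the fingers and flap above 0.1 N and x of battery in the frame of battery_box below -0.006 m and z of battery in the frame of battery_box above 0.09 m), for 0.05 s.
2. the battery goes over the lip while a finger is still holding the flap open (value of joint flap above 0.15 rad and contact force between the fingers and flap above 0.1 N and x of battery in the frame of battery_box above -0.006 m and z of battery in the frame of battery_box above 0.06 m), for 0.02 s.
3. the battery is inside the box, below the landing (z of battery in the frame of battery_box below 0.055 m and x of battery in the frame of battery_box between -0.148 and 0.098 m and y of battery in the frame of battery_box between -0.073 and 0.073 m), for 0.1 s.
At the end, for the whole second after the job is handed in: The battery lies inside the box (its origin under 55 mm above the worktop, within the walls), the flap is shut (under 0.06 rad), and tin, mug and spice jar are within 20 mm of where they stood (all of step 3 and value of joint flap below 0.06 rad and distance of each of tin_2, mug_b, spice_jar_1 from where it was at the start of the episode below 0.02 m); the robot touches nothing.
It fails at once if the battery is lifted (20 mm or more above the landing) instead of pushed (z of battery in the frame of battery_box above 0.12 m).
It fails at once if the tin, the mug or the spice jar is knocked away or over (distance of any of tin_2, mug_b, spice_jar_1 from where it was at the start of the episode above 0.03 m or angle between any of tin_2, mug_b, spice_jar_1's own z axis and vertical above 0.5 rad).
It also fails if it takes over 32 s, if anything falls off the work surface, if the arm or the gripper's body presses on something with over 40 N, if the wrist force passes 120 N, or if a joint passes its speed limit or range.

ROBOT

A 6-joint arm with a two-finger parallel gripper is mounted at the origin on a cart in front of the work surface, level with it; the furniture and walls round the work are solid. World frame = base frame: x ahead of the robot, y to its left, z up, the work surface at z = 0. Lengths are in m, angles in degrees, forces in N, time in s.
With the tool pointing down it reaches from about 0.425 to 0.95 m from the base axis. Payload 3.5 kg.
Tool frame: the origin (TCP) lies at the very end of the fingers, on their centre line; the grasp point (between the pads) lies 19 mm behind it; z points along the fingers, y is the line along which they close (so a half turn about z gives the same grasp; the last joint's range is limited). The gripper opens to 85 mm and grips with 20 to 120 N. Pads are 22 mm wide; open, the fingers measure 114 mm over their backs; the gripper's body (76 mm by 85 mm) begins 54 mm behind the grasp point. The pads swing forward as they close: fully open they stand 13 mm farther back than shut.
Start: joints at [63.426, 16.404, 90.338, -0, 73.258, -8.594], TCP at [0.208, 0.642, 0.231] pointing down, gripper open.
Joint ranges: [-158.93, 158.93], [-51.34, 127.21], [12.03, 142.37], [-87.48, 267.48], [13.55, 161.25], [-162.69, 162.69]. Speed limits (degrees/s): [159.86, 159.86, 180, 180, 180, 180].

INTERFACE

Orientations are given as [roll, pitch, yaw] about the fixed x, y, z axes, in that order (R = Rz(yaw) Ry(pitch) Rx(roll)).
In Python, from bench import state, viewer, arm, models gives the robot as it stands. The module is installed in compiled form; this text tells all that it offers.
- The arm moves only by the tool arm_command, never from a script. Its argument "motion" is a list of rows, each an object of numbers: "x", "y", "z": the shift along the tool's x, y, z in m; "ax", "ay", "az": the turn, a rotation vector about the tool's x, y, z in rad; "gripper": the closure, from 0 (fully open) to 1 (shut). In form: [{"x": .., "y": .., "z": .., "ax": .., "ay": .., "az": .., "gripper": ..}, ...]. A call has 1 to 8 rows; each row is the pose to reach, as a shift and turn from the pose commanded when the call began, along the tool's axes at that moment; what a row does not reach only later rows make up. A row lasts 1/10 s, in which the tool goes at most 50 mm and 8.59 degrees, less where a joint would pass 70% of its speed; a pose out of reach is approached as far as the arm can. A call with a gripper value outside its range is refused whole. The fingers move at their own pace and stop on an object; "force" is the grip in N (left out, the last holds). Time passes only in rows, so rows that repeat a pose let the fingers close. It gives the time, the measured TCP pose, the force, the opening and the grip force at its end, in the units of the state.
- state(): the state, without advancing time (a new reading comes with each control period).
- viewer.grab_frame(name): name is "scene" or "top" or "wrist"; returns a dict with "image" (420x560x3 uint8, red, green, blue), "fovy" (degrees; the focal length in pixels is half the picture's height over the tangent of half this angle, whatever the lens; pixels are square), "cx", "cy" (the principal point, pixels), "dist_coeffs" ([k1, k2, p1, p2, k3] as OpenCV has them; the pictures are not rectified), "world_to_cam" (4x4, takes a point from world to camera coordinates). Camera axes: x right, y down, z forward; pixel columns grow to the right and rows downward; lengths in m; the calibration is good to about 2 mm. A picture is of the moment at which its call begins. There is no depth.
- arm.hand_in(): hands the job in; it is judged then, once.
Trained networks look in the newest picture that a camera, given by its name, has taken for a name from the list of things; names that differ only in an ending like _2 or _b are one class to them, and where a whole thing is asked for, a point or a joint stands for the part that bears it (a point fixed in the world has none). Each returns a list of dicts, best first, with "score" (0 to 1); they miss things now and then, are a little off and sometimes report something else, mostly with a low value. They report only what shows in the picture. A call takes as long as a camera call.
- models.spot_in(target, camera): "location" ([x, y, z] in m, in world coordinates, good to about 4 mm: the middle of the surface that is visible of it).
- models.masks_of(target, camera): "pixels" (420x560 bool, what is visible of it).
The state is a dict: "clock": time; "qpos": joint angles; "joint_velocities": joint speeds; "joint_efforts": joint torques, N m; "tool_pos": TCP position; "ee_rot": TCP orientation; "contact_force": force on the tool from outside, world axes, zero at the start; "moment": the same for the moment, N m; "grip_width": finger opening in m; "gripper_force": force on a finger pad.
Only numpy, scipy, OpenCV 4.12 (cv2) and the standard library are available. Lean on these libraries where they do the work, as an engineer would, in place of code of your own. Each camera call takes 0.05 s, during which the arm holds its last target. There are 200 camera calls.

## Working session

There is one attempt and no reset: what is moved stays moved. The work goes in short steps, Python scripts to look and compute and a tool call to move; the robot and the scene stay as the last step left them, time stands still between calls to the robot, and variables do not carry over. Pictures are saved under pics/ and viewed, at most 10 in all, crops included, and the job is handed in when it is done.

Besides the shell and the picture viewer there is one more tool, called after "Request:" by a JSON object that holds its "op" and its "data", one argument or row to a line. arm_command: Moves the arm, as the interface text tells. Its arguments: {"type":"object","properties":{"motion":{"type":"array","items":{"type":"object","properties":{"x":{"type":"number"},"y":{"type":"number"},"z":{"type":"number"},"ax":{"type":"number"},"ay":{"type":"number"},"az":{"type":"number"},"gripper":{"type":"number"}}}},"force":{"type":"number"}},"required":["motion"]}

```bash
mkdir -p pics
python3 - <<'E'
from bench import state, viewer, arm, models
import cv2,numpy as np
print(state())
for c in ["scene","top"]:
    f=viewer.grab_frame(c); cv2.imwrite(f"pics/{c}0.png",f["image"][:,:,::-1])
    print(c,f["fovy"],f["cx"],f["cy"],f["dist_coeffs"],np.round(f["world_to_cam"],4).tolist())
    for t in ["battery_box","battery","flap","lip","flap_hinge","tin_2","mug_b","spice_jar_1"]:
        try: print(c,t,[(np.round(r["location"],4).tolist(),round(r["score"],2)) for r in models.spot_in(t,c)[:2]])
        except Exception as e: print(t,e)
E
```

```text
{'clock': 0.0, 'qpos': array([ 6.34258777e+01,  1.64558980e+01,  9.04232990e+01,  1.51882930e-03,
        7.32554447e+01, -8.59363377e+00]), 'joint_velocities': array([ 0.00621324,  0.06768758,  0.02595082,  0.00284739, -0.07281814,
        0.04583514]), 'joint_efforts': array([ 1.37955474e-03, -4.05973899e+01, -2.92634636e+01, -4.93456344e-05,
        5.67076262e-03, -1.10504467e-05]), 'tool_pos': array([0.20803271, 0.64146277, 0.22991391]), 'ee_rot': array([-1.79867087e+02, -2.15559601e-02,  1.62019047e+02]), 'contact_force': array([-0.11355336, -0.55738556,  1.306216  ]), 'moment': array([-0.03179705, -0.00333317, -0.00881376]), 'gripper_force': 0.0, 'grip_width': 0.08539378114112682}
scene 49.03197265626443 277.44221603829715 210.94496649809696 [0.01473917 0.         0.         0.         0.        ] [[0.8744, -0.4849, -0.0173, -0.3812], [-0.3151, -0.5403, -0.7802, 0.3722], [0.369, 0.6877, -0.6253, 0.5581], [0.0, 0.0, 0.0, 1.0]]
scene battery_box [([0.5498, 0.0784, 0.0991], 0.92)]
scene battery [([0.4862, 0.098, 0.1165], 0.55)]
scene flap [([0.6093, 0.0995, 0.1258], 0.65), ([0.57
[... 292 characters left out ...]
7 284.0543257087697 197.0257787383517 [0.03988801 0.         0.         0.         0.        ] [[-0.0154, -0.9999, 0.0005, 0.2087], [-0.9983, 0.0154, -0.0557, 0.5546], [0.0557, -0.0014, -0.9984, 0.924], [0.0, 0.0, 0.0, 1.0]]
top battery_box [([0.5572, 0.1005, 0.1002], 0.92), ([0.5817, 0.2463, 0.0552], 0.24)]
top battery [([0.4899, 0.1002, 0.1138], 0.46), ([0.5808, 0.2448, 0.0544], 0.18)]
top flap [([0.6155, 0.108, 0.1241], 0.8)]
top lip [([0.5634, 0.107, 0.1013], 0.91)]
top flap_hinge [([0.5523, 0.1069, 0.0988], 0.66), ([0.6123, 0.1056, 0.1205], 0.57)]
top tin_2 [([0.5798, 0.2453, 0.0562], 0.82)]
top mug_b [([0.4497, 0.2967, 0.0368], 0.86)]
top spice_jar_1 [([0.5632, -0.0074, 0.1046], 0.88)]
```

View pics/top0.png

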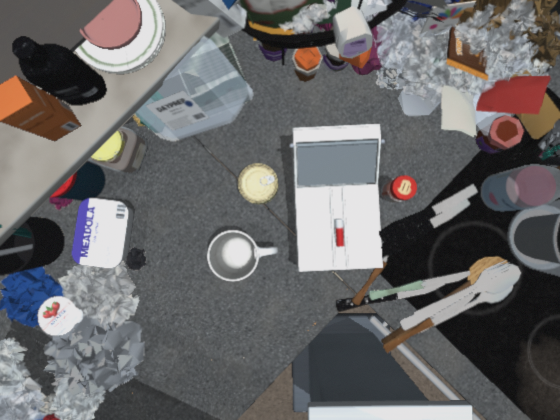

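View pics/scene0.png

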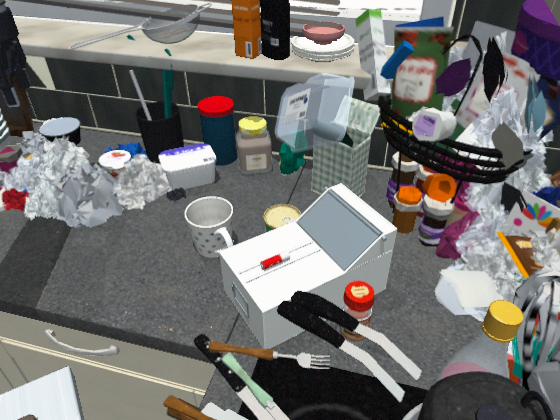

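The top view shows the box upright in the picture, with corners near (294,127), (381,125), (383,268) and (299,271). The battery is at about (340,233), the jar at (403,187) and the mug handle ends at (275,250). The scene view agrees. Next I enlarge the box to get its corners.

Run:
```python
from bench import state, viewer, arm, models
import cv2,numpy as np
im=cv2.imread("pics/top0.png")[115:280,285:393]
b=cv2.resize(im,None,fx=3.6,fy=3.6,interpolation=cv2.INTER_CUBIC)
s=cv2.imread("pics/scene0.png")[180:345,210:405]
s=cv2.resize(s,None,fx=2.0,fy=2.0,interpolation=cv2.INTER_CUBIC)
o=np.zeros((594,800,3),np.uint8); o[:b.shape[0],:b.shape[1]]=b; o[:s.shape[0],400:400+s.shape[1]]=s[:,:400]
cv2.imwrite("pics/crop0.png",o)
viewer.grab_frame("top")
for t in ["battery","flap","battery_box"]:
    m=models.masks_of(t,"top")[0]; p=m["pixels"].astype(np.uint8)
    c=max(cv2.findContours(p,0,2)[0],key=cv2.contourArea)
    print(t,m["score"],p.sum(),cv2.boundingRect(c),np.round(cv2.boxPoints(cv2.minAreaRect(c)),1).tolist())
```

```text
battery 0.61 239 (335, 219, 10, 28) [[335.0, 219.0], [344.0, 219.0], [344.0, 246.0], [335.0, 246.0]]
flap 0.88 3445 (297, 139, 81, 48) [[296.0, 142.0], [376.8999938964844, 138.3000030517578], [379.0, 182.5], [298.0, 186.3000030517578]]
battery_box 0.83 12008 (290, 124, 93, 148) [[289.5, 126.5], [381.5, 123.80000305175781], [385.79998779296875, 268.79998779296875], [293.70001220703125, 271.5]]
```

View pics/crop0.png

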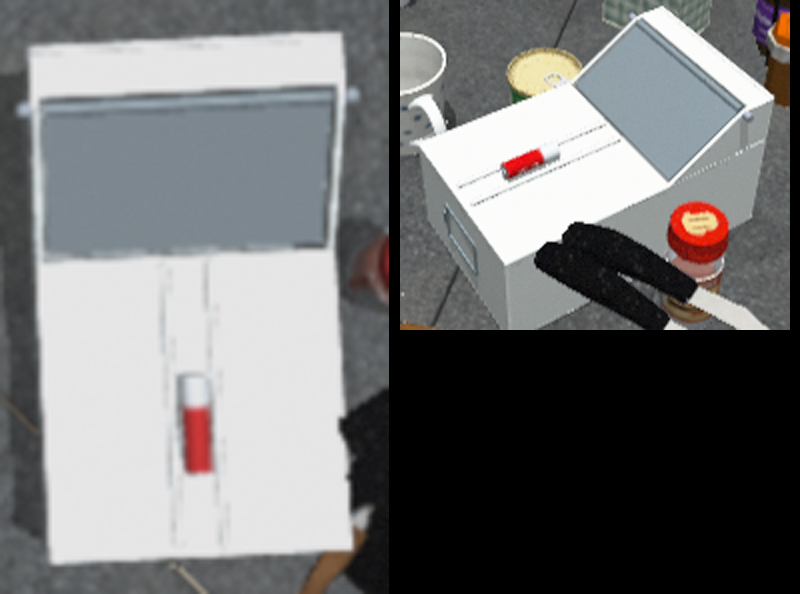

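The crop shows clean corners: landing front edge (50,563) and (352,549), roof (30,46) and (342,33), flap lower edge (43,259) and (326,246). The battery runs from (193,374) to (200,473).

```bash
cat > h.py <<'E'
from bench import state, viewer, arm, models
import cv2,numpy as np
from scipy.optimize import least_squares
from scipy.spatial.transform import Rotation as R
def cam(f):
    fl=210/np.tan(np.radians(f["fovy"]/2)); W=np.array(f["world_to_cam"])
    return np.array([[fl,0,f["cx"]],[0,fl,f["cy"]],[0,0,1]]),np.array(f["dist_coeffs"]),W
def proj(f,P):
    K,d,W=cam(f); return cv2.projectPoints(np.float64(P),cv2.Rodrigues(W[:3,:3])[0],W[:3,3],K,d)[0][:,0]
def ray(f,uv,z):
    K,d,W=cam(f); u=cv2.undistortPoints(np.float64([[uv]]),K,d)[0,0]
    D=W[:3,:3].T@[u[0],u[1],1]; C=-W[:3,:3].T@W[:3,3]; return C+D*(z-C[2])/D[2]
E
python3 - <<'E'
from h import *
t=viewer.grab_frame("top"); s=viewer.grab_frame("scene")
tc=lambda p:np.array(p)/3.6+[285,115]-.36
sc=lambda p:(np.array(p)-[400,0])/2+[210,180]-.25
B=np.array([[-150,75,100],[-150,-75,100],[100,75,147],[100,-75,147],[0,69,99],[0,-69,99]])/1e3
Ut=tc([[50,563],[352,549],[30,46],[342,33],[43,259],[326,246]])
Bs=np.array([[-150,75,100],[-150,-75,100],[0,-75,100]])/1e3   # scene
Us=sc([[416,143],[506,264],[670,183]])
def w(B,p):
    c,n=np.cos(p[2]),np.sin(p[2]); return B@np.array([[c,-n,0],[n,c,0],[0,0,1]]).T+[p[0],p[1],0]
g=lambda p:np.r_[(proj(t,w(B,p))-Ut).ravel(),(proj(s,w(Bs,p))-Us).ravel()]
r=least_squares(g,[.563,.107,0],loss="soft_l1"); p=r.x
print("box",p[:2],np.degrees(p[2])); print(g(p).reshape(-1,2).round(1).tolist())
rt=least_squares(lambda p:g(p)[:12],p).x; print("top only",rt[:2],np.degrees(rt[2]))
c,n=np.cos(p[2]),np.sin(p[2]); inv=np.array([[c,n],[-n,c]])
for q in [(200,473),(193,374)]:
    a=ray(t,tc(q),.108); print("bat end",a.round(4),inv@(a[:2]-p[:2]))
S=state()
X=np.array([-.0595,0,.15]); Xw=w(X[None],p)[0]
R0=R.from_euler("xyz",S["ee_rot"],degrees=True); R1=R.from_euler("xyz",[180,0,90+np.degrees(p[2])],degrees=True)
print("tgt",Xw,"delta tool",R0.inv().apply(Xw-S["tool_pos"]),"rotvec",(R0.inv()*R1).as_rotvec(),"tip00",S["tool_pos"])
E
```

```text
box [0.57319861 0.10573041] 1.9883633990830272
[[0.6, -0.2], [0.7, -0.4], [-0.6, -0.5], [0.2, -1.3], [1.5, 0.4], [-0.7, 0.2], [-0.1, -0.4], [-1.1, -0.3], [-0.6, 0.4]]
top only [0.5726697  0.10615611] 1.6725763083974845
bat end [0.464  0.1021 0.108 ] [-0.10921385  0.00016119]
bat end [0.5128 0.1045 0.108 ] [-0.0604309   0.00081814]
tgt [0.51373443 0.10366596 0.15      ] delta tool [-0.45668213 -0.41779199  0.08131597] rotvec [-8.49068751e-06 -2.07978956e-05  1.22224482e+00] tip00 [0.20834264 0.64203639 0.23132732]
```

Request:
{"op": "arm_command", "data": {
  "motion": [
    {"x":-0.035,"y":-0.034,"az":0.1},
    {"x":-0.07,"y":-0.068,"az":0.2},
    {"x":-0.105,"y":-0.102,"az":0.3},
    {"x":-0.14,"y":-0.136,"az":0.4},
    {"x":-0.175,"y":-0.17,"az":0.5},
    {"x":-0.21,"y":-0.204,"az":0.6},
    {"x":-0.245,"y":-0.238,"az":0.7},
    {"x":-0.28,"y":-0.272,"az":0.8}
  ]
}}

```text
$.motion[0]: bad value
```

```bash
cat >> h.py <<'E'
BX=np.array([.5732,.1057]); BY=np.radians(1.9)
def goal(bx,by,z):
    c,n=np.cos(BY),np.sin(BY); S=state()
    X=np.r_[BX+[c*bx-n*by,n*bx+c*by],z]
    R0=R.from_euler("xyz",S["ee_rot"],degrees=True); R1=R.from_euler("xyz",[180,0,90+np.degrees(BY)],degrees=True)
    print("t",S["clock"],"tcp",S["tool_pos"].round(4),S["ee_rot"].round(2),"delta",R0.inv().apply(X-S["tool_pos"]).round(4),"rot",(R0.inv()*R1).as_rotvec().round(3),"F",S["contact_force"].round(2),"w",S["grip_width"])
    d=S["tool_pos"][:2]-BX; print("box tcp",(np.array([[c,n],[-n,c]])@d).round(4))
E
python3 -c "
from h import *
goal(-.078,0,.231)"
```

```text
t 1.2 tcp [0.2083 0.642  0.2313] [180.    -0.   162.02] delta [-4.393e-01 -4.240e-01  3.000e-04] rot [-0.    -0.     1.224] F [-0.05 -0.04 -0.38] w 0.08521441210984748
box tcp [-0.3469  0.5481]
```

Request:
{"op": "arm_command", "data": {
  "motion": [
    {"x":-0.035,"y":-0.034,"z":0,"ax":0,"ay":0,"az":0.1,"gripper":0},
    {"x":-0.07,"y":-0.068,"z":0,"ax":0,"ay":0,"az":0.2,"gripper":0},
    {"x":-0.105,"y":-0.102,"z":0,"ax":0,"ay":0,"az":0.3,"gripper":0},
    {"x":-0.14,"y":-0.136,"z":0,"ax":0,"ay":0,"az":0.4,"gripper":0},
    {"x":-0.175,"y":-0.17,"z":0,"ax":0,"ay":0,"az":0.5,"gripper":0},
    {"x":-0.21,"y":-0.204,"z":0,"ax":0,"ay":0,"az":0.6,"gripper":0},
    {"x":-0.245,"y":-0.238,"z":0,"ax":0,"ay":0,"az":0.7,"gripper":0},
    {"x":-0.28,"y":-0.272,"z":0,"ax":0,"ay":0,"az":0.8,"gripper":0}
  ]
}}

```text
clock: 2.0
tool_pos: [0.3913, 0.2952, 0.2317]
ee_rot: [179.9, 0.0, 116.0]
contact_force: [0.7, 0.5, 0.3]
grip_width: 0.0852
gripper_force: 0.0
```

Request:
{"op": "arm_command", "data": {
  "motion": [
    {"x":-0.045,"y":0.002,"z":0,"ax":0,"ay":0,"az":0.1,"gripper":0},
    {"x":-0.09,"y":0.004,"z":0,"ax":0,"ay":0,"az":0.2,"gripper":0},
    {"x":-0.135,"y":0.006,"z":0,"ax":0,"ay":0,"az":0.3,"gripper":0},
    {"x":-0.18,"y":0.007,"z":0,"ax":0,"ay":0,"az":0.4,"gripper":0},
    {"x":-0.22,"y":0.008,"z":0,"ax":0,"ay":0,"az":0.424,"gripper":0},
    {"x":-0.22,"y":0.008,"z":0,"ax":0,"ay":0,"az":0.424,"gripper":0},
    {"x":-0.22,"y":0.008,"z":0,"ax":0,"ay":0,"az":0.424,"gripper":0}
  ]
}}

```text
clock: 2.7
tool_pos: [0.4951, 0.1024, 0.2313]
ee_rot: [-180.0, -0.0, 91.8]
contact_force: [0.5, -0.2, 0.6]
grip_width: 0.0854
gripper_force: 0.0
```

```bash
python3 -c "
from h import *
goal(-.078,0,.13)
f=viewer.grab_frame('wrist');cv2.imwrite('pics/w1.png',f['image'][:,:,::-1])
K,d,W=cam(f)
c,n=np.cos(BY),np.sin(BY)
for q in [(0,0),(-.109,0),(-.06,0),(-.15,.075),(-.15,-.075)]:
    print(q,proj(f,[[BX[0]+c*q[0]-n*q[1],BX[1]+n*q[0]+c*q[1],.1]]).round(0))
"
```

```text
t 2.7 tcp [0.4951 0.1024 0.2313] [-1.7998e+02 -3.0000e-02  9.1780e+01] delta [0.0007 0.0002 0.1013] rot [-0.    -0.    -0.002] F [ 0.5  -0.21  0.57] w 0.0853842008270557
box tcp [-0.0782 -0.0007]
(0, 0) [[376. 203.]]
(-0.109, 0) [[242. 204.]]
(-0.06, 0) [[303. 203.]]
(-0.15, 0.075) [[186. 108.]]
(-0.15, -0.075) [[198. 287.]]
```

View pics/w1.png

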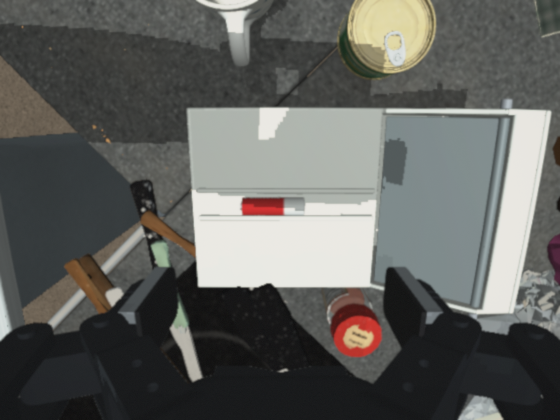

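Wrist view: the battery spans (242–304, 206) and the box corners are at (188,108) and (197,287). The model predicts these to within about 2 px, so I'm descending to straddle the battery.

Request:
{"op": "arm_command", "data": {
  "motion": [
    {"x":0,"y":0,"z":0.04,"ax":0,"ay":0,"az":0,"gripper":0},
    {"x":0,"y":0,"z":0.08,"ax":0,"ay":0,"az":0,"gripper":0},
    {"x":0,"y":0,"z":0.11,"ax":0,"ay":0,"az":0,"gripper":0},
    {"x":0,"y":0,"z":0.122,"ax":0,"ay":0,"az":0,"gripper":0},
    {"x":0,"y":0,"z":0.127,"ax":0,"ay":0,"az":0,"gripper":0},
    {"x":0,"y":0,"z":0.127,"ax":0,"ay":0,"az":0,"gripper":0}
  ]
}}

```text
clock: 3.35
tool_pos: [0.4952, 0.1037, 0.1049]
ee_rot: [180.0, 0.0, 92.0]
contact_force: [-0.7, -0.5, -0.2]
grip_width: 0.0856
gripper_force: 0.0
```

```bash
python3 -c "
from h import *
goal(-.078,0,.095)
f=viewer.grab_frame('scene');cv2.imwrite('pics/s2.png',cv2.resize(f['image'][150:330,190:410,::-1],None,fx=3.2,fy=3.2,interpolation=2))
"
```

```text
t 3.35 tcp [0.4952 0.1037 0.1049] [179.96   0.    91.96] delta [-0.0006 -0.      0.0099] rot [0.001 0.    0.001] F [-0.72 -0.49 -0.23] w 0.08562189723327172
box tcp [-0.078   0.0006]
```

View pics/s2.png

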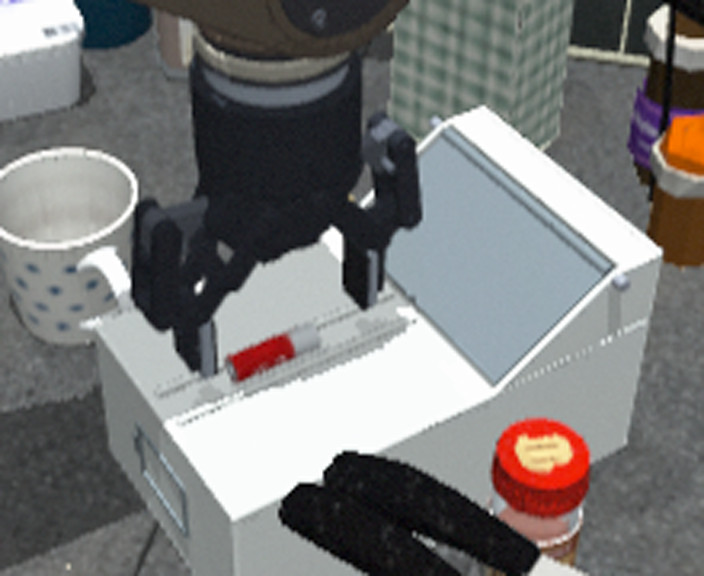

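```bash
python3 -c "
from h import *
f=viewer.grab_frame('scene')
c,n=np.cos(BY),np.sin(BY)
K,d,W=cam(f);C=-W[:3,:3].T@W[:3,3]
def back(q,by):
    u=cv2.undistortPoints(np.float64([[[190+q[0]/3.2,150+q[1]/3.2]]]),K,d)[0,0]
    D=W[:3,:3].T@[u[0],u[1],1]
    i=np.array([[c,n,0],[-n,c,0],[0,0,1]]); Cb=i@(C-np.r_[BX,0]); Db=i@D
    return ((Cb+Db*(by-Cb[1])/Db[1])*1e3).round(0)
for nm,q in dict(reartip=(210,375),reartipL=(180,358),fronttip=(380,303),fronttipL=(345,290),knuckbot=(417,222),knucktop=(410,140),knucklowL=(400,228),rearknucklow=(140,300),rearback=(178,330)).items():
    print(nm,[back(q,y).tolist() for y in (-.011,0,.011)])
"
```

```text
reartip [[-124.0, -11.0, 121.0], [-118.0, 0.0, 109.0], [-113.0, 11.0, 96.0]]
reartipL [[-139.0, -11.0, 141.0], [-134.0, 0.0, 129.0], [-129.0, 11.0, 117.0]]
fronttip [[-25.0, -11.0, 120.0], [-17.0, 0.0, 107.0], [-9.0, 11.0, 95.0]]
fronttipL [[-46.0, -11.0, 139.0], [-39.0, 0.0, 127.0], [-32.0, 11.0, 115.0]]
knuckbot [[-4.0, -11.0, 164.0], [4.0, 0.0, 153.0], [12.0, 11.0, 142.0]]
knucktop [[-11.0, -11.0, 218.0], [-3.0, 0.0, 208.0], [5.0, 11.0, 197.0]]
knucklowL [[-14.0, -11.0, 165.0], [-6.0, 0.0, 154.0], [2.0, 11.0, 142.0]]
rearknucklow [[-156.0, -11.0, 186.0], [-151.0, 0.0, 175.0], [-146.0, 11.0, 164.0]]
rearback [[-138.0, -11.0, 159.0], [-133.0, 0.0, 147.0], [-128.0, 11.0, 136.0]]
```

Rear tip back-projects to z≈0.12 with TCP at 0.105, so the tips sit about 14 mm behind the TCP when open. I'll pre-close to about 60 mm around the battery while still above it, so the spacing stays fixed during the push.

Request:
{"op": "arm_command", "data": {
  "motion": [
    {"x":0,"y":-0.0065,"z":-0.015,"ax":0,"ay":0,"az":0,"gripper":0},
    {"x":0,"y":-0.0065,"z":-0.015,"ax":0,"ay":0,"az":0,"gripper":0.3},
    {"x":0,"y":-0.0065,"z":-0.015,"ax":0,"ay":0,"az":0,"gripper":0.3},
    {"x":0,"y":-0.0065,"z":-0.015,"ax":0,"ay":0,"az":0,"gripper":0.3},
    {"x":0,"y":-0.0065,"z":-0.015,"ax":0,"ay":0,"az":0,"gripper":0.3}
  ]
}}

```text
clock: 3.95
tool_pos: [0.4884, 0.1027, 0.1191]
ee_rot: [-180.0, -0.0, 91.9]
contact_force: [0.5, 0.6, 0.3]
grip_width: 0.0597
gripper_force: 0.0
```

```bash
python3 -c "
from h import *
goal(-.0845,0,.1)
f=viewer.grab_frame('scene');cv2.imwrite('pics/s3.png',cv2.resize(f['image'][150:330,190:410,::-1],None,fx=3.2,fy=3.2,interpolation=2))
"
```

```text
t 3.95 tcp [0.4884 0.1027 0.1191] [-179.98   -0.     91.88] delta [0.0002 0.0003 0.0191] rot [-0. -0. -0.] F [0.45 0.64 0.26] w 0.05973272532010606
box tcp [-0.0848 -0.0002]
```

View pics/s3.png

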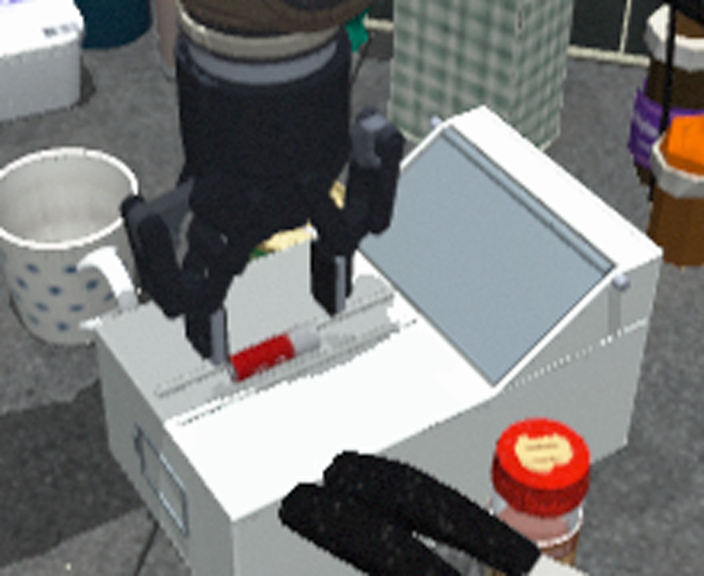

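```bash
python3 -c "
from h import *
f=viewer.grab_frame('scene')
c,n=np.cos(BY),np.sin(BY)
for bx in (-.1145,-.055):
  for z in (.119,.125,.131): 
    P=[[BX[0]+c*bx+n*.011,BX[1]+n*bx-c*.011,z]]
    print(bx,z,((proj(f,P)[0]-[190,150])*3.2).round(0))
"
```

```text
-0.1145 0.119 [227. 371.]
-0.1145 0.125 [226. 362.]
-0.1145 0.131 [226. 354.]
-0.055 0.119 [330. 326.]
-0.055 0.125 [330. 317.]
-0.055 0.131 [330. 309.]
```

Rear tip at (223,365) and front at (340,312) put the tip about 6 mm above the TCP at this opening. Both fingers clear the battery ends, so I'll lower 18 mm.

Request:
{"op": "arm_command", "data": {
  "motion": [
    {"x":0,"y":0,"z":0.009,"ax":0,"ay":0,"az":0,"gripper":0.3},
    {"x":0,"y":0,"z":0.018,"ax":0,"ay":0,"az":0,"gripper":0.3},
    {"x":0,"y":0,"z":0.018,"ax":0,"ay":0,"az":0,"gripper":0.3},
    {"x":0,"y":0.01,"z":0.018,"ax":0,"ay":0,"az":0,"gripper":0.3},
    {"x":0,"y":0.02,"z":0.018,"ax":0,"ay":0,"az":0,"gripper":0.3},
    {"x":0,"y":0.02,"z":0.018,"ax":0,"ay":0,"az":0,"gripper":0.3}
  ]
}}

```text
clock: 4.65
tool_pos: [0.5106, 0.1034, 0.1021]
ee_rot: [179.9, 0.0, 91.9]
contact_force: [0.2, -0.7, -0.2]
grip_width: 0.0596
gripper_force: 0.0
```

```bash
python3 -c "
from h import *
goal(-.0645,0,.101)
f=viewer.grab_frame('scene');cv2.imwrite('pics/s4.png',cv2.resize(f['image'][150:330,190:410,::-1],None,fx=3.2,fy=3.2,interpolation=2))
"
```

```text
t 4.65 tcp [0.5106 0.1034 0.1021] [1.7986e+02 1.0000e-02 9.1880e+01] delta [ 0.0003 -0.0019  0.0011] rot [ 0.002  0.    -0.   ] F [ 0.19 -0.68 -0.21] w 0.05962355375670539
box tcp [-0.0626 -0.0003]
```

View pics/s4.png

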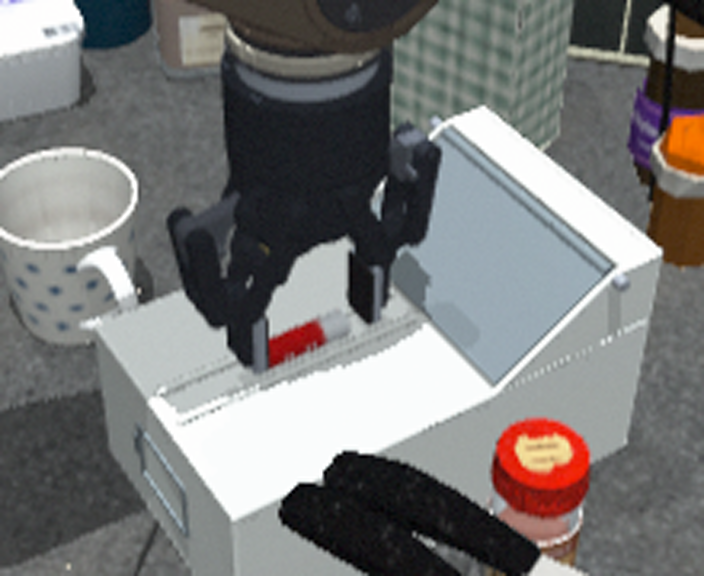

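The rear finger is behind the battery and pushing it (rear tip at (265,368)), with the front finger ahead at (378,318). Continuing toward the flap.

Request:
{"op": "arm_command", "data": {
  "motion": [
    {"x":0,"y":0.009,"z":0,"ax":0,"ay":0,"az":0,"gripper":0.3},
    {"x":0,"y":0.018,"z":0,"ax":0,"ay":0,"az":0,"gripper":0.3},
    {"x":0,"y":0.027,"z":0,"ax":0,"ay":0,"az":0,"gripper":0.3},
    {"x":0,"y":0.036,"z":0,"ax":0,"ay":0,"az":0,"gripper":0.3},
    {"x":0,"y":0.044,"z":0,"ax":0,"ay":0,"az":0,"gripper":0.3},
    {"x":0,"y":0.05,"z":0,"ax":0,"ay":0,"az":0,"gripper":0.3},
    {"x":0,"y":0.05,"z":0,"ax":0,"ay":0,"az":0,"gripper":0.3}
  ]
}}

```text
clock: 5.4
tool_pos: [0.5593, 0.1051, 0.1014]
ee_rot: [180.0, 0.0, 91.9]
contact_force: [-0.3, -1.0, 1.0]
grip_width: 0.0595
gripper_force: 0.4
```

```bash
python3 -c "
from h import *
goal(.011,0,.101)
f=viewer.grab_frame('scene');cv2.imwrite('pics/s5.png',cv2.resize(f['image'][150:330,190:410,::-1],None,fx=3.2,fy=3.2,interpolation=2))
"
```

```text
t 5.4 tcp [0.5593 0.1051 0.1014] [179.97   0.    91.89] delta [0.0002 0.0249 0.0004] rot [ 0.001  0.    -0.   ] F [-0.35 -0.99  0.97] w 0.05945465098578562
box tcp [-0.0139 -0.0002]
```

View pics/s5.png

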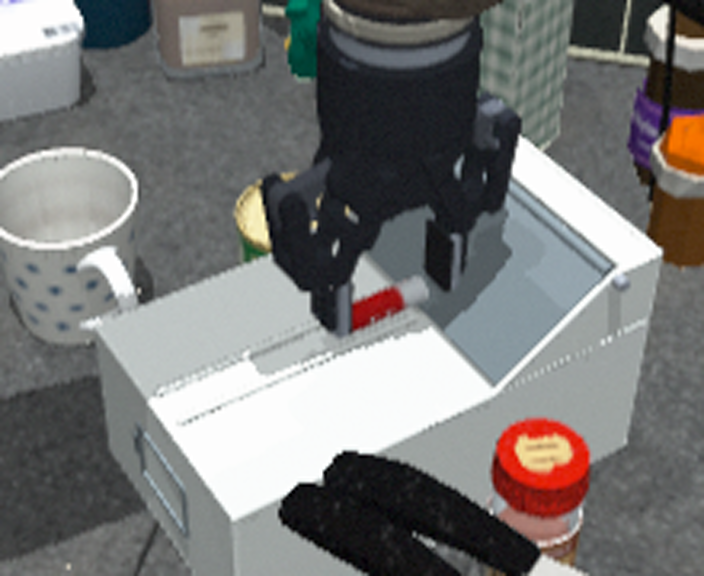

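The flap is being pushed in by the front finger (445,285), and the battery's white end is at the lip (420,290). Finishing the push.

Request:
{"op": "arm_command", "data": {
  "motion": [
    {"x":0,"y":0.008,"z":0,"ax":0,"ay":0,"az":0,"gripper":0.3},
    {"x":0,"y":0.015,"z":0,"ax":0,"ay":0,"az":0,"gripper":0.3},
    {"x":0,"y":0.021,"z":0,"ax":0,"ay":0,"az":0,"gripper":0.3},
    {"x":0,"y":0.026,"z":0,"ax":0,"ay":0,"az":0,"gripper":0.3},
    {"x":0,"y":0.028,"z":0,"ax":0,"ay":0,"az":0,"gripper":0.3},
    {"x":0,"y":0.028,"z":0,"ax":0,"ay":0,"az":0,"gripper":0.3},
    {"x":0,"y":0.028,"z":0,"ax":0,"ay":0,"az":0,"gripper":0.3}
  ]
}}

```text
clock: 6.15
tool_pos: [0.5859, 0.106, 0.1009]
ee_rot: [-179.9, -0.0, 91.9]
contact_force: [-3.4, 0.1, -1.3]
grip_width: 0.0598
gripper_force: 1.5
```

```bash
python3 -c "
from h import *
goal(.011,0,.101)
f=viewer.grab_frame('scene');a=cv2.resize(f['image'][180:330,250:400,::-1],(390,390),interpolation=2)
g=viewer.grab_frame('wrist');b=cv2.resize(g['image'][100:330,200:430,::-1],(390,390),interpolation=2)
cv2.imwrite('pics/s6.png',np.hstack([a,b]))
for c in ('wrist','scene','top'):
  if c=='top': viewer.grab_frame(c)
  print(c,[(r['location'],r['score']) for r in models.spot_in('battery',c)])
"
```

```text
t 6.15 tcp [0.5859 0.106  0.1009] [-179.93   -0.     91.89] delta [ 0.0001 -0.0017 -0.0001] rot [-0.001 -0.    -0.   ] F [-3.45  0.08 -1.3 ] w 0.05984031085151986
box tcp [ 0.0127 -0.0001]
wrist [([0.5774, 0.1072, 0.0316], 0.97)]
scene []
top [([0.4517, 0.2968, 0.0351], 0.53)]
```

View pics/s6.png

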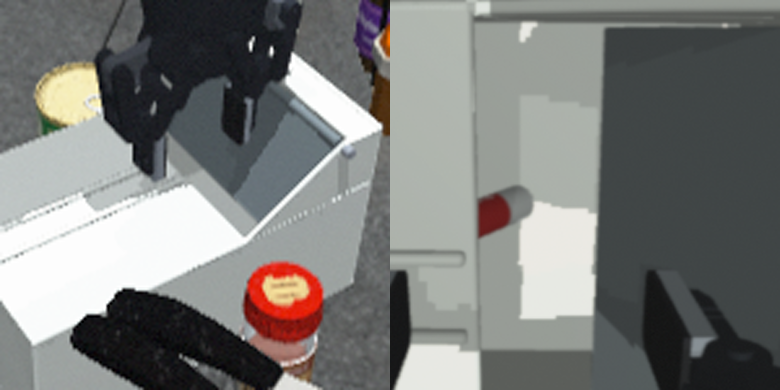

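The battery has dropped into the box: the wrist view shows it at (505,210), z≈0.03, partly under the landing. Drawing back along the landing, then up.

Request:
{"op": "arm_command", "data": {
  "motion": [
    {"x":0,"y":-0.012,"z":0,"ax":0,"ay":0,"az":0,"gripper":0.3},
    {"x":0,"y":-0.024,"z":0,"ax":0,"ay":0,"az":0,"gripper":0.3},
    {"x":0,"y":-0.036,"z":0,"ax":0,"ay":0,"az":0,"gripper":0.3},
    {"x":0,"y":-0.048,"z":0,"ax":0,"ay":0,"az":0,"gripper":0.3},
    {"x":0,"y":-0.06,"z":0,"ax":0,"ay":0,"az":0,"gripper":0.3},
    {"x":0,"y":-0.075,"z":0,"ax":0,"ay":0,"az":0,"gripper":0.3},
    {"x":0,"y":-0.085,"z":-0.03,"ax":0,"ay":0,"az":0,"gripper":0.3},
    {"x":0,"y":-0.085,"z":-0.07,"ax":0,"ay":0,"az":0,"gripper":0.3}
  ]
}}

```text
clock: 7.25
tool_pos: [0.4974, 0.1032, 0.1688]
ee_rot: [-179.6, -0.0, 91.9]
contact_force: [0.8, -0.1, 0.6]
grip_width: 0.0594
gripper_force: 0.0
```

Request:
{"op": "arm_command", "data": {
  "motion": [
    {"x":0,"y":0,"z":-0.03,"ax":0,"ay":0,"az":0,"gripper":0.3},
    {"x":0,"y":0,"z":-0.05,"ax":0,"ay":0,"az":0,"gripper":0.3},
    {"x":0,"y":0,"z":-0.05,"ax":0,"ay":0,"az":0,"gripper":0.3},
    {"x":0,"y":0,"z":-0.05,"ax":0,"ay":0,"az":0,"gripper":0.3}
  ]
}}

```text
clock: 7.65
tool_pos: [0.5008, 0.1032, 0.2208]
ee_rot: [180.0, -0.0, 91.9]
contact_force: [-0.4, -0.1, -0.7]
grip_width: 0.0597
gripper_force: 0.0
```

```bash
python3 -c "
from h import *
goal(.011,0,.101)
f=viewer.grab_frame('scene');a=cv2.resize(f['image'][150:345,190:405,::-1],(430,390),interpolation=2)
g=viewer.grab_frame('wrist');b=cv2.resize(g['image'][:,:,::-1],(370,278))
o=np.zeros((390,800,3),np.uint8);o[:,:430]=a;o[:278,430:]=b
cv2.imwrite('pics/s7.png',o)
for t in ('tin_2','mug_b','spice_jar_1','flap'): print(t,[(r['location'].round(3) if hasattr(r['location'],'round') else r['location'],r['score']) for r in models.spot_in(t,'scene')[:1]])
"
```

```text
t 7.65 tcp [0.5008 0.1032 0.2208] [180.    -0.    91.89] delta [1.000e-04 8.340e-02 1.198e-01] rot [ 0. -0. -0.] F [-0.39 -0.09 -0.68] w 0.0597385269216414
box tcp [-0.0724 -0.0001]
tin_2 [([0.5801, 0.2494, 0.057], 0.55)]
mug_b []
spice_jar_1 [([0.5601, -0.0275, 0.0928], 0.69)]
flap [([0.6073, 0.1001, 0.1278], 0.75)]
```

View pics/s7.png

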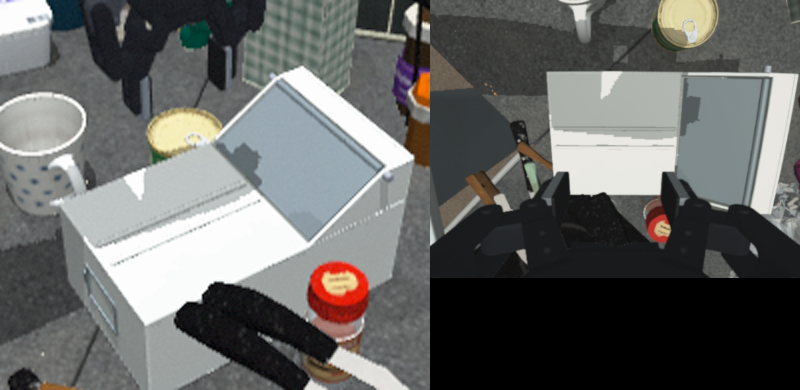

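The flap is shut, the landing is empty, the bystanders haven't moved and the gripper is clear.

```bash
python3 -c "
from bench import arm
print(arm.hand_in())"
```

```text
the job is handed in; nothing more can be done
None
```

The battery is in the collection box, the flap has shut over it, and the tin, mug and spice jar are where they stood; the job was handed in after about 8 s of the 32 s, and no verdict was returned.

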